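# Check a glass piece for strain on the polariscope

### The arm

A 7-joint arm with a two-finger parallel gripper is mounted at the origin on the work surface. World frame = base frame: x ahead of the robot, y to its left, z up, the work surface at z = 0. Lengths are in m, angles in rad, forces in N, time in s.
With the tool pointing down it reaches from about 0.425 to 0.875 m from the base axis. Payload 4.7 kg.
Tool frame: the origin (TCP) lies at the very end of the fingers, on their centre line; the grasp point (between the pads) lies behind it (ctrl.tcp_to_grasp is the z of the grasp point in the tool frame, in m); z points along the fingers, y is the line along which they close (so a half turn about z gives the same grasp; the last joint's range is limited). The gripper opens to 87 mm and grips with 3 to 60 N. Pads are 19 mm wide; open, the fingers measure 117 mm over their backs; the gripper's body (75 mm by 190 mm) begins 51 mm behind the grasp point.
Start: joints at [-1.118, 0.321, -0.07, 1.45, 0.023, 1.371, -0.057], TCP at [0.276, 0.588, 0.223] pointing down, gripper open.
Joint ranges: [-2.86, 2.86], [-0.3, 2.09], [-1.38, 1.24], [0.06, 2.45], [-1.56, 4.7], [0.09, 2.05], [-2.69, 2.69]. Speed limits (rad/s): [2.57, 2.57, 3.14, 3.14, 3.14, 3.14, 3.14].

### API

Orientations are given as a rotation vector (axis times angle).
In Python, from bench import ctrl gives the robot as it stands.
- The arm moves only by the tool step_arm, never from a script. Its argument "targets" is a list of rows, each a list of 7 numbers: the shift along the world's x, y, z in cm, then the turn, a rotation vector about the world's x, y, z in degrees, then the opening, from 0 (shut) to 1 (fully open). A call has exactly 5 rows; each row shifts and turns the commanded pose from where the row before left it; what a row does not reach is not made up. A row lasts 1/12 s, in which the tool goes at most 41.7 mm and 7.16 degrees, less where a joint would pass 70% of its speed; a pose out of reach is approached as far as the arm can. A call with a gripper value outside its range is refused whole. The fingers move at their own pace and stop on an object; "force" is the grip in N (left out, the last holds). Time passes only in rows, so rows that do not move let the fingers close, or fill a call up. It gives the time, the measured TCP pose, the force, the opening and the grip force at its end, in the units of the state.
- ctrl.get_state(): the state, without advancing time (a new reading comes with each control period).
- ctrl.get_image(name): name is "scene" or "top" or "wrist"; returns (picture, depth): 400x640x3 uint8, red, green, blue; 400x640 float32, m along the optical axis (not along the pixel's ray), 0 where there is no reading.
- ctrl.camera_params(name): a dict with "intrinsics" (3x3 intrinsics, pixels), "distortion" ([k1, k2, p1, p2, k3] as OpenCV has them; the pictures are not rectified), "rvec" (rotation vector, rad) and "tvec" (3), from world to camera coordinates, as OpenCV has them; the wrist camera has in their place "hand_eye" (4x4, takes a point from camera to tool coordinates, whose origin is the TCP and whose axes are the flange's). Camera axes: x right, y down, z forward; pixel columns grow to the right and rows downward; lengths in m; the calibration is good to about 2 mm. A picture is of the moment at which its call begins: read the wrist's pose just before it. camera_params takes no time and is no camera call.
- ctrl.close_job(): hands the job in; it is judged then, once.
The state is a dict: "time": time; "joint_positions": joint angles; "qd": joint speeds; "joint_torque": joint torques, N m; "position": TCP position; "tool_rot": TCP orientation; "ft_force": force on the tool from outside, world axes, zero at the start; "torque": the same for the moment, N m; "grip_width": opening from 0.0 (shut) to 1.0 (fully open); "grip_force": force on a finger pad.
Only numpy, scipy, OpenCV 4.12 (cv2) and the standard library are available. Lean on these libraries where they do the work, as an engineer would, in place of code of your own. Each camera call takes 0.05 s, during which the arm holds its last target. There are 200 camera calls.

### The job

Check the amber glass piece for strain: take it off the kiln shelf and set it gently, flat side down, in the middle of the polariscope's white window, then swing the analyser in over it by its orange knob until it comes up against its stop. Then press the blue lamp button right down with light finger pressure (about 10 N, never leaning on it) and finish while still holding it down, with the glass standing under the analyser and the analyser on its stop. Leave the other glass pieces and the tools on the bench where they lie.

Things in the scene. Friction and masses are not known exactly. Their poses are not given: they have to be found in the camera images.
- amber_piece: The amber (orange-yellow) glass piece to be checked, a solid domed paperweight 46 mm in diameter and 31 mm high, 0.12 kg; straight round flank from 3 to 21 mm above its flat foot, shallow dome above. Origin: centre of its underside, z up.
- green_piece: Green glass piece of the same shape and size, to be left alone. Origin: centre of its underside.
- violet_piece: Violet glass piece of the same shape and size, to be left alone. Origin: centre of its underside.
- kiln_shelf: Sand-coloured ceramic kiln shelf lying fixed on the bench, 320 x 120 x 12 mm (its own x, y, z), with the three glass pieces in a row along its x, about 95 mm apart, in any order. Origin: centre of its underside; its top is at z = 12 mm.
- polariscope: Polariscope (strain viewer), fixed: light-grey box 200 x 300 mm (its x, y), its deck 55 mm above the bench. On the deck, in its own frame: round white window at (-25, -60) mm; steel column, 16 mm thick, up to 205 mm above the bench, at (70, -60) mm; lamp button at (-30, 100) mm. Origin: centre of its underside; its front (-x) faces the robot.
- stage (a point): Centre of the top face of the polariscope's white window, a disc 100 mm in diameter that stands 3 mm above the deck (58 mm above the bench). The glass stands here. Axes as those of the polariscope.
- column (a point): Point on the vertical axis of the column about which the analyser swings, 145 mm above the bench at the level of the analyser's underside. Axes as those of the polariscope.
- analyser (a joint): Analyser swing in rad: 0 = over the window, on its hard stop; grows as it swings out to 2.1, counter-clockwise from above, to the polariscope's -y side. Starts parked at 1.6 to 1.85, stays where left (0.5 N at the knob moves it). At angle a the knob lies 142 mm from the column axis in the polariscope's direction (-cos a, -sin a).
- analyser_knob (a point): Centre of the top of the analyser's orange knob, an upright round post 14 mm in diameter that stands 38 mm up from the rim of the analyser frame, 142 mm from the column axis; its top is 195 mm above the bench. Pinch it or push it. Axes turn with the analyser.
- analyser_centre (a point): Centre of the analyser, a see-through grey disc in a black round frame 104 mm in diameter and 12 mm thick, 95 mm from the column axis; its underside is 145 mm above the bench and passes 56 mm above the glass piece.
- lamp_button (a joint): Travel of the lamp button in m: 0 = up (lamp off), 0.009 = right down on its stop. A spring pushes it back up, about 3 N at the start of its travel and about 7 N at the bottom.
- lamp_button_top (a point): Centre of the top of the blue mushroom-headed lamp button, 36 mm in diameter on an aluminium bezel 44 mm in diameter; 81 mm above the bench when up, and it goes straight down 9 mm (it is then still 10 mm proud of the bezel).
- paddle: Graphite paddle with a wooden handle, 280 mm long, lying on the bench; leave alone. Origin: middle of its underside.
- tweezers: Steel tweezers, 175 mm long, lying on the bench; leave alone. Origin: middle of the underside.
- pick: Tungsten pick with a wooden handle, 200 mm long, lying on the bench; leave alone. Origin: middle of its underside.
- caliper: Digital caliper, 200 mm long, lying on the bench; leave alone. Origin: middle of its underside.
- marble_mould: Black graphite marble mould block, 100 x 50 x 25 mm, with a blue marble in it; leave alone. Origin: centre of its underside.
There are look-alikes about, which are no part of the job. Of the things that look like the amber_piece, the middle-sized one is meant.

How it is judged:
By the outcome, as a careful person would: the job done as asked, in the order asked, and still so for the second after the job is handed in, while the arm keeps its last pose, push and grip.
It also fails if it takes over 72 s, if anything falls off the work surface, if the arm or the gripper's body presses on something with over 40 N, if the wrist force passes 120 N, or if a joint passes its speed limit or range.

## Working session

There is one attempt and no reset: what is moved stays moved. The work goes in short steps, Python scripts to look and compute and a tool call to move; the robot and the scene stay as the last step left them, time stands still between calls to the robot, and variables do not carry over. Pictures are saved under pics/ and viewed, at most 10 in all, crops included, and the job is handed in when it is done.

Besides the shell and the picture viewer there is one more tool, called by a JSON object that holds its "api" and its "payload", one argument or row to a line. step_arm: Moves the arm, as the interface text tells. Its arguments: {"type":"object","properties":{"targets":{"type":"array"},"force":{"type":"number"}},"required":["targets"]}

```bash
mkdir -p pics; ls
cat > h.py <<'E'
import numpy as np, cv2
from bench import ctrl
from scipy.spatial.transform import Rotation as R
def grab(n,tag):
    s=ctrl.get_state(); im,d=ctrl.get_image(n)
    cv2.imwrite(f'pics/{tag}.png',im[:,:,::-1]); np.savez(f'pics/{tag}.npz',d=d,im=im,pos=s['position'],rot=s['tool_rot'])
def world(n,tag,uv,z=None):
    f=np.load(f'pics/{tag}.npz'); p=ctrl.camera_params(n); K=np.array(p['intrinsics'])
    uv=np.array(uv,float).reshape(-1,2)
    r=cv2.undistortPoints(uv[:,None],K,np.array(p['distortion']))[:,0]; r=np.c_[r,np.ones(len(r))]
    if n=='wrist':
        H=np.array(p['hand_eye']); Rt=R.from_rotvec(f['rot']).as_matrix(); A=Rt@H[:3,:3]; c=Rt@H[:3,3]+f['pos']
    else:
        Rc=cv2.Rodrigues(np.array(p['rvec']))[0]; A=Rc.T; c=-Rc.T@np.array(p['tvec']).ravel()
    w=r@A.T
    if z is None:
        dd=np.array([f['d'][int(round(v)),int(round(u))] for u,v in uv]); return c+w*dd[:,None]
    return c+w*((z-c[2])/w[:,2])[:,None]
E
python3 - <<'E'
from h import *
np.set_printoptions(precision=4,suppress=True)
print({k:np.round(v,3) for k,v in ctrl.get_state().items()},ctrl.tcp_to_grasp)
grab('top','top0');grab('scene','scene0')
E
```

```text
pics
{'time': np.float64(0.0), 'joint_positions': array([-1.118,  0.322, -0.07 ,  1.452,  0.023,  1.371, -0.057]), 'qd': array([ 0.001,  0.001, -0.   ,  0.001,  0.   ,  0.002,  0.002]), 'joint_torque': array([ -0.   , -49.13 ,  -0.404, -31.253,  -0.064,   0.044,   0.   ]), 'position': array([0.276, 0.588, 0.221]), 'tool_rot': array([-0.684, -3.066,  0.003]), 'ft_force': array([-0.082,  0.257,  0.213]), 'torque': array([-0.054,  0.014, -0.015]), 'grip_force': np.float64(0.0), 'grip_width': np.float64(1.002)} -0.0187
```

View pics/top0.png

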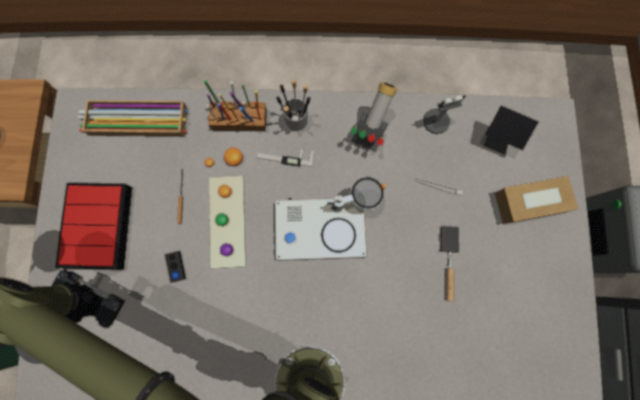

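View pics/scene0.png

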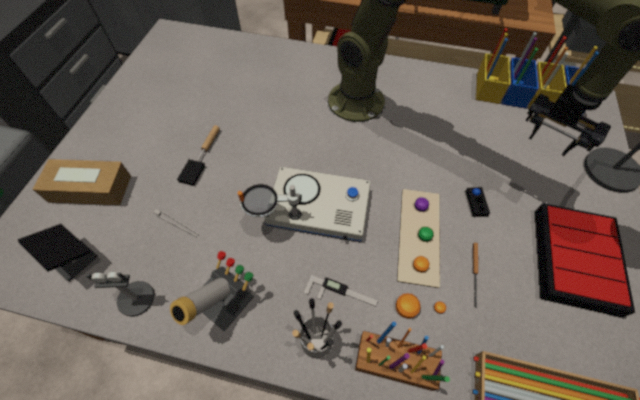

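The top view shows the shelf with amber at (224,191), green at (222,220) and violet at (227,250). The larger and smaller orange look-alikes are off the shelf at (233,157) and (209,162). The polariscope is at (320,229), its window at (338,235), button at (290,238), analyser at (367,193) and knob near (382,185). The scene view agrees.

Run:
```python
from h import *
np.set_printoptions(precision=4,suppress=True)
im=cv2.imread('pics/top0.png')[140:280,190:400]
cv2.imwrite('pics/c0.png',cv2.resize(im,None,fx=3.8,fy=3.8,interpolation=cv2.INTER_CUBIC))
f=np.load('pics/top0.npz')
hsv=cv2.cvtColor(f['im'],cv2.COLOR_RGB2HSV)
for nm,lo,hi,z in [('orange',(8,120,80),(25,255,255),.03),('blue',(105,100,60),(125,255,255),.08),('green',(50,100,50),(85,255,255),.03),('violet',(130,80,50),(160,255,255),.03)]:
    m=cv2.inRange(hsv,lo,hi); n,_,st,c=cv2.connectedComponentsWithStats(m)
    for i in range(1,n):
        if st[i,4]>8 and 190<c[i][0]<400 and 140<c[i][1]<290: print(nm,st[i],c[i],world('top','top0',c[i],z),world('top','top0',c[i]))
```

```text
orange [224 148  18  18 252] [232.6984 156.3532] [[0.7585 0.2887 0.03  ]] [[0.7556 0.2865 0.0393]]
orange [205 158   9   9  56] [208.7321 161.9286] [[0.7365 0.3726 0.03  ]] [[0.7398 0.3759 0.0188]]
orange [219 185  12  12 115] [224.3304 190.7739] [[0.6331 0.3103 0.03  ]] [[0.63   0.3068 0.0441]]
orange [381 184   4   5  16] [382.5 186. ] [[ 0.6612 -0.2413  0.03  ]] [[ 0.6219 -0.2118  0.1938]]
blue [286 233   9   9  66] [289.7424 237.1667] [[0.4712 0.0738 0.08  ]] [[0.4712 0.0738 0.0798]]
green [216 214  12  11  98] [221.2653 219.2041] [[0.5329 0.3146 0.03  ]] [[0.5318 0.3125 0.0384]]
violet [221 244  11  11 101] [226.     249.3366] [[0.4302 0.2921 0.03  ]] [[0.4299 0.2909 0.0351]]
```

View pics/c0.png

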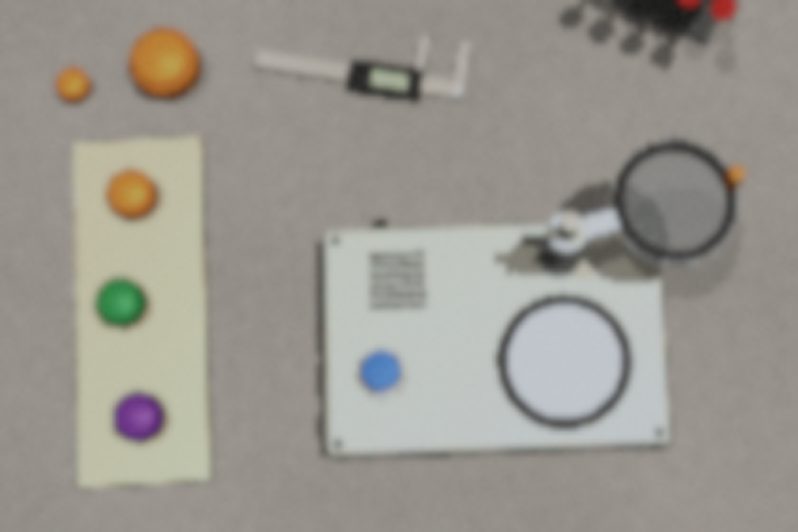

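The crop shows the window centre at full-image pixel (338.4,235), the column top at (339.5,201) and the knob at (383,186). The amber piece on the shelf is clear of its neighbours.

Run:
```python
from h import *
np.set_printoptions(precision=4,suppress=True)
u=lambda x,y:(190+(x+.5)/3.8-.5,140+(y+.5)/3.8-.5)
W=world('top','top0',u(564,361),.058)[0];C=world('top','top0',u(566,231),.205)[0];B=world('top','top0',(289.74,237.17),.08)[0];Kn=world('top','top0',(382.5,186),.193)[0]
print('W',W,world('top','top0',u(564,361)),'C',C,world('top','top0',u(566,231)),'B',B,'K',Kn)
cor=[u(x,y) for x,y in [(325,232),(660,222),(668,444),(327,455)]]
P=world('top','top0',cor,.055);print(P,[np.linalg.norm(P[i]-P[i-1]) for i in range(4)], P.mean(0))
# fit polariscope pose
loc=np.array([[-.025,-.06],[-.03,.1],[.07,-.06],[.1,.15],[.1,-.15],[-.1,-.15],[-.1,.15]]);obs=np.vstack([W[:2],B[:2],C[:2],P[:,:2]])
lc,oc=loc-loc.mean(0),obs-obs.mean(0)
th=np.arctan2((lc[:,0]*oc[:,1]-lc[:,1]*oc[:,0]).sum(),(lc*oc).sum());Rm=np.array([[np.cos(th),-np.sin(th)],[np.sin(th),np.cos(th)]])
t=obs.mean(0)-Rm@loc.mean(0);print('th',th,'t',t);print((loc@Rm.T+t-obs)*1000)
for n,l in [('W',loc[0]),('B',loc[1]),('C',loc[2])]: print(n,Rm@l+t)
d=Rm.T@(Kn[:2]-(Rm@loc[2]+t));print('knob r',np.linalg.norm(d),'a',np.arctan2(-d[1],-d[0]))
S=world('top','top0',[u(73,143),u(202,137),u(210,480),u(78,486)],.012);print('shelf',S,S.mean(0))
s=ctrl.get_state();print(R.from_rotvec(s['tool_rot']).as_matrix())
```

```text
W [ 0.4849 -0.0855  0.058 ] [[ 0.4852 -0.0857  0.0544]] C [ 0.5722 -0.0773  0.205 ] [[ 0.5722 -0.0773  0.2048]] B [0.4712 0.0738 0.08  ] K [ 0.6221 -0.212   0.193 ]
[[ 0.5966  0.1289  0.055 ]
 [ 0.6116 -0.1707  0.055 ]
 [ 0.4142 -0.1771  0.055 ]
 [ 0.3992  0.1197  0.055 ]] [np.float64(0.19761187551182022), np.float64(0.2999306538204459), np.float64(0.19755314720210607), np.float64(0.2972040949732246)] [ 0.5054 -0.0248  0.055 ]
th 0.04713267823986294 t [ 0.5048 -0.0241]
[[-2.1607  0.2332]
 [-1.0247  0.5308]
 [ 5.3972 -3.4524]
 [ 1.0971  1.5285]
 [ 0.1521  1.413 ]
 [-2.1784 -1.548 ]
 [-1.2827  1.295 ]]
W [ 0.4827 -0.0852]
B [0.4702 0.0744]
C [ 0.5776 -0.0808]
knob r 0.13858043831300165 a 1.8509417355909608
shelf [[0.6851 0.3734 0.012 ]
 [0.6932 0.2524 0.012 ]
 [0.3763 0.2284 0.012 ]
 [0.3682 0.3471 0.012 ]] [0.5307 0.3003 0.012 ]
[[-0.9053  0.4248 -0.0007]
 [ 0.4248  0.9053 -0.0016]
 [-0.0001 -0.0017 -1.    ]]
```

{"api": "step_arm", "payload": {
  "targets": [
    [3.2,-2.5,-0.2,0,0,2.7,1],
    [3.2,-2.5,-0.2,0,0,2.7,1],
    [3.2,-2.5,-0.2,0,0,2.7,1],
    [3.2,-2.5,-0.2,0,0,2.7,1],
    [3.2,-2.5,-0.2,0,0,2.7,1]
  ]
}}

```text
time: 0.52
position: [0.4373, 0.4618, 0.2121]
tool_rot: [-0.314, -3.126, 0.001]
ft_force: [-0.2, -0.0, 0.4]
grip_width: 1.001
grip_force: 0.0
```

{"api": "step_arm", "payload": {
  "targets": [
    [3.2,-2.5,-0.2,0,0,2.7,1],
    [3.2,-2.5,-0.2,0,0,2.7,1],
    [3.2,-2.5,-0.2,0,0,2.7,1],
    [3.2,-2.5,-0.2,0,0,2.7,1],
    [1.6,-1.2,0,0,0,2.7,1]
  ]
}}

```text
time: 0.93
position: [0.5846, 0.3449, 0.2034]
tool_rot: [-0.044, 3.14, -0.007]
ft_force: [-0.0, -0.9, 0.2]
grip_width: 1.002
grip_force: 0.0
```

{"api": "step_arm", "payload": {
  "targets": [
    [0,0,0,0,0,0,1],
    [0,0,0,0,0,0,1],
    [0,0,0,0,0,0,1],
    [0,0,0,0,0,0,1],
    [0,0,0,0,0,0,1]
  ]
}}

```text
time: 1.35
position: [0.5787, 0.3533, 0.2046]
tool_rot: [0.056, -3.141, -0.001]
ft_force: [0.6, -0.2, 0.0]
grip_width: 1.001
grip_force: 0.0
```

Run:
```python
from h import *
np.set_printoptions(precision=4,suppress=True)
grab('wrist','w1'); s=ctrl.get_state();print(s['position'],R.from_rotvec(s['tool_rot']).as_matrix()[:,1],s['joint_positions'])
print(np.array(ctrl.camera_params('wrist')['hand_eye']))
```

```text
[0.5789 0.3531 0.2047] [-0.035   0.9994  0.0006] [-0.6292  0.3857  0.0573  1.4013 -0.0227  1.3551  1.0346]
[[-0.0002 -0.9613 -0.2754  0.0762]
 [ 1.     -0.0003  0.0003 -0.0002]
 [-0.0004 -0.2754  0.9613 -0.1621]
 [ 0.      0.      0.      1.    ]]
```

View pics/w1.png

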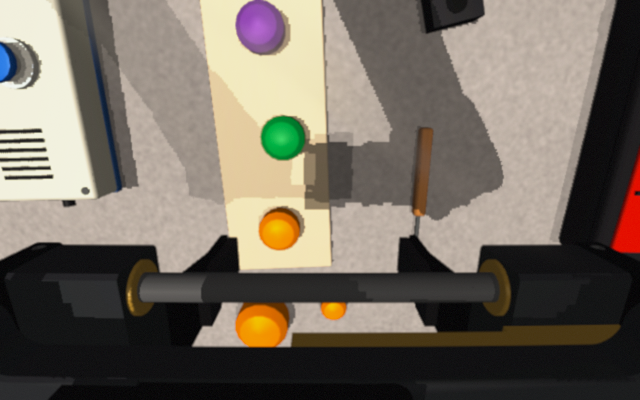

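The wrist view shows the amber piece on the shelf at (279,230), with green at (283,137) and violet at (260,27) behind it. The two look-alikes lie past the shelf end.

Run:
```python
from h import *
np.set_printoptions(precision=4,suppress=True)
f=np.load('pics/w1.npz');hsv=cv2.cvtColor(f['im'],cv2.COLOR_RGB2HSV)
for nm,lo,hi in [('o',(8,140,80),(25,255,255)),('g',(50,100,50),(85,255,255)),('b',(95,150,100),(120,255,255))]:
    m=cv2.inRange(hsv,lo,hi);n,l,st,c=cv2.connectedComponentsWithStats(m)
    for i in range(1,n):
        if st[i,4]>300:
            x,y,w,h,_=st[i];q=[(x,y+h/2),(x+w-1,y+h/2),(x+w/2,y),(x+w/2,y+h-1)]
            print(nm,st[i],c[i],world('wrist','w1',c[i],.028),world('wrist','w1',c[i]));print(world('wrist','w1',q,.033))
            v,u=np.where(l==i);P=world('wrist','w1',np.c_[u,v]);k=P[:,2]>P[:,2].max()-.004;print('top',P[k].mean(0),P[:,2].max())
```

```text
o [413 172  15  44 428] [420.9112 194.521 ] [[0.5869 0.4653 0.028 ]] [[0.5907 0.4705 0.0125]]
[[0.5854 0.455  0.033 ]
 [0.5848 0.47   0.033 ]
 [0.5614 0.4602 0.033 ]
 [0.6086 0.4659 0.033 ]]
top [0.5026 0.3503 0.3667] 0.36674355967933736
o [ 259  208   41   42 1377] [279.2426 228.7596] [[0.6317 0.3121 0.028 ]] [[0.6259 0.3138 0.0431]]
[[0.6308 0.2905 0.033 ]
 [0.6293 0.3344 0.033 ]
 [0.6059 0.3129 0.033 ]
 [0.6539 0.313  0.033 ]]
top [0.5026 0.3503 0.3667] 0.36674355967933736
o [ 235  303   54   45 2100] [262.0924 324.11  ] [[0.7569 0.2913 0.028 ]] [[0.746  0.2938 0.0424]]
[[0.7564 0.2593 0.033 ]
 [0.7539 0.3234 0.033 ]
 [0.7239 0.2925 0.033 ]
 [0.7864 0.2915 0.033 ]]
top [0.5026 0.3503 0.3667] 0.36674355967933736
o [321 302  25  18 388] [333.049  309.5361] [[0.7332 0.377  0.028 ]] [[0.7379 0.3776 0.021 ]]
[[0.7323 0.3624 0.033 ]
 [0.7313 0.3909 0.033 ]
 [0.7195 0.3767 0.033 ]
 [0.7429 0.3778 0.033 ]]
top [0.5026 0.3503 0.3667] 0.36674355967933736
g [ 261  116   44   44 1534] [282.6362 137.5248] [[0.5315 0.3153 0.028 ]] [[0.5303 0.3168 0.0417]]
[[0.5322 0.2939 0.033 ]
 [0.5308 0.3375 0.033 ]
 [0.5098 0.3161 0.033 ]
 [0.5529 0.3164 0.033 ]]
top [0.5026 0.3503 0.3667] 0.36674355967933736
```

{"api": "step_arm", "payload": {
  "targets": [
    [1.1,-0.8,-2.5,0,0,0,1],
    [1.1,-0.8,-2.5,0,0,0,1],
    [1.1,-0.8,-2.5,0,0,0,1],
    [1.0,-0.9,-2.5,0,0,0,1],
    [1.0,-0.8,-2.5,0,0,0,1]
  ]
}}

```text
time: 1.82
position: [0.6331, 0.3109, 0.0788]
tool_rot: [-0.053, 3.141, 0.001]
ft_force: [0.8, 0.2, -0.6]
grip_width: 1.004
grip_force: 0.0
```

{"api": "step_arm", "payload": {
  "targets": [
    [0,0,-1.8,0,0,0,1],
    [0,0,-1.5,0,0,0,1],
    [0,0,-1.2,0,0,0,1],
    [0,0,-0.6,0,0,0,1],
    [0,0,0,0,0,0,1]
  ]
}}

```text
time: 2.23
position: [0.6318, 0.3108, 0.0271]
tool_rot: [0.053, -3.139, 0.001]
ft_force: [0.3, 0.2, -0.3]
grip_width: 0.999
grip_force: 0.0
```

{"api": "step_arm", "payload": {
  "targets": [
    [0,0,-0.6,0,0,0,1],
    [0,0,-0.5,0,0,0,1],
    [0,0,0,0,0,0,1],
    [0,0,0,0,0,0,1],
    [0,0,0,0,0,0,1]
  ]
}}

```text
time: 2.65
position: [0.6335, 0.3106, 0.0182]
tool_rot: [-0.051, 3.14, 0.001]
ft_force: [-1.1, -0.0, 0.5]
grip_width: 0.999
grip_force: 0.0
```

{"api": "step_arm", "payload": {
  "targets": [
    [0,0,-0.2,0,0,0,1],
    [0,0,0,0,0,0,0.75],
    [0,0,0,0,0,0,0.6],
    [0,0,0,0,0,0,0.5],
    [0,0,0,0,0,0,0.4]
  ],
  "force": 20
}}

```text
time: 3.07
position: [0.6332, 0.3104, 0.0157]
tool_rot: [-0.051, 3.141, 0.0]
ft_force: [-0.6, 0.2, -0.2]
grip_width: 0.783
grip_force: 0.0
```

{"api": "step_arm", "payload": {
  "targets": [
    [0,0,0,0,0,0,0.3],
    [0,0,0,0,0,0,0.3],
    [0,0,0,0,0,0,0.3],
    [0,0,0,0,0,0,0.3],
    [0,0,0,0,0,0,0.3]
  ]
}}

```text
time: 3.48
position: [0.6332, 0.3106, 0.0156]
tool_rot: [-0.051, 3.141, 0.0]
ft_force: [0.5, -0.1, -0.2]
grip_width: 0.52
grip_force: 20.0
```

{"api": "step_arm", "payload": {
  "targets": [
    [0,0,2.0,0,0,0,0.3],
    [0,0,3.5,0,0,0,0.3],
    [0,0,4.0,0,0,0,0.3],
    [0,0,4.0,0,0,0,0.3],
    [-0.5,-1.5,4.0,0,0,0,0.3]
  ]
}}

```text
time: 3.9
position: [0.6274, 0.2993, 0.1906]
tool_rot: [0.057, -3.141, -0.004]
ft_force: [0.5, 1.5, -0.4]
grip_width: 0.522
grip_force: 20.0
```

{"api": "step_arm", "payload": {
  "targets": [
    [-1.0,-3.0,1.0,0,0,0,0.3],
    [-1.0,-3.5,0,0,0,0,0.3],
    [-1.0,-3.5,0,0,0,0,0.3],
    [-1.0,-3.5,0,0,0,0,0.3],
    [-1.0,-3.5,0,0,0,0,0.3]
  ]
}}

```text
time: 4.32
position: [0.5774, 0.1241, 0.1992]
tool_rot: [0.051, -3.141, 0.0]
ft_force: [-0.4, -0.3, -1.8]
grip_width: 0.52
grip_force: 20.0
```

{"api": "step_arm", "payload": {
  "targets": [
    [-1.0,-3.5,0,0,0,0,0.3],
    [-1.0,-3.0,0,0,0,0,0.3],
    [-0.5,-1.5,0,0,0,0,0.3],
    [0,0,0,0,0,0,0.3],
    [0,0,0,0,0,0,0.3]
  ]
}}

```text
time: 4.73
position: [0.5533, 0.0457, 0.1995]
tool_rot: [-0.048, 3.141, 0.002]
ft_force: [-0.5, 0.9, -0.8]
grip_width: 0.52
grip_force: 20.0
```

{"api": "step_arm", "payload": {
  "targets": [
    [0,0,0,0,0,0,0.3],
    [0,0,0,0,0,0,0.3],
    [0,0,0,0,0,0,0.3],
    [0,0,0,0,0,0,0.3],
    [0,0,0,0,0,0,0.3]
  ]
}}

```text
time: 5.15
position: [0.5534, 0.0467, 0.1991]
tool_rot: [0.053, -3.141, -0.0]
ft_force: [0.3, 0.9, -1.8]
grip_width: 0.521
grip_force: 20.0
```

Run:
```python
from h import *
grab('wrist','w2'); s=ctrl.get_state();print(s['position'],R.from_rotvec(s['tool_rot']).as_matrix()[:,1],s['joint_positions'])
```

```text
[0.55340788 0.0464593  0.19915238] [-3.33663470e-02  9.99443188e-01 -2.69192627e-06] [-0.308952    0.1314921   0.19403611  1.72973652 -0.02638574  1.28313785
  1.49511262]
```

View pics/w2.png

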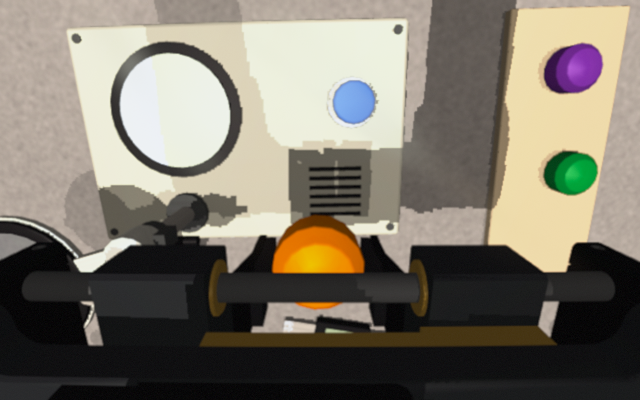

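The wrist view shows the amber piece held, the window's white disc spanning about columns 120–231 and rows 48–166, and the button at (354,102). The column foot is near (188,212).

Run:
```python
from h import *
np.set_printoptions(precision=4,suppress=True)
f=np.load('pics/w2.npz');g=cv2.cvtColor(f['im'],cv2.COLOR_RGB2GRAY)
dark=(g<75).astype(np.uint8)
n,l,st,c=cv2.connectedComponentsWithStats(dark)
i=l[109,115] or l[108,236]; print(st[i])
cs,_=cv2.findContours((l==i).astype(np.uint8),cv2.RETR_CCOMP,cv2.CHAIN_APPROX_NONE)
for k in sorted(cs,key=len)[-2:]:
    W=world('wrist','w2',k[:,0].astype(float),.058)[:,:2]
    A=np.c_[2*W,np.ones(len(W))];s=np.linalg.lstsq(A,(W**2).sum(1),rcond=None)[0];print('circle',s[:2],np.sqrt(s[2]+s[0]**2+s[1]**2))
hsv=cv2.cvtColor(f['im'],cv2.COLOR_RGB2HSV);m=cv2.inRange(hsv,(100,90,100),(125,255,255));n,l,st,c=cv2.connectedComponentsWithStats(m)
i=1+np.argmax(st[1:,4]);print('button',st[i],c[i],world('wrist','w2',c[i],.079),world('wrist','w2',c[i]))
print('corners',world('wrist','w2',[(68,30),(407,20),(398,233),(188,222)],.055))
print('deck h',world('wrist','w2',[(175,110),(270,60)]))
```

```text
[ 111   80   94   96 1016]
circle [ 0.4847 -0.0867] 0.053909465649017545
button [ 334   81   41   42 1363] [353.6603 101.5393] [[0.4698 0.0736 0.079 ]] [[0.4699 0.0733 0.0819]]
corners [[ 0.4166 -0.1753  0.055 ]
 [ 0.4007  0.1175  0.055 ]
 [ 0.5946  0.1291  0.055 ]
 [ 0.59   -0.0828  0.055 ]]
deck h [[ 0.4816 -0.0858  0.0568]
 [ 0.4367  0.0006  0.0554]]
```

{"api": "step_arm", "payload": {
  "targets": [
    [-1.7,-3.3,0,0,0,0,0.3],
    [-1.7,-3.3,0,0,0,0,0.3],
    [-1.7,-3.3,0,0,0,0,0.3],
    [-1.8,-3.3,0,0,0,0,0.3],
    [0,0,-1.5,0,0,0,0.3]
  ]
}}

```text
time: 5.62
position: [0.4829, -0.0947, 0.1871]
tool_rot: [-0.035, 3.137, -0.005]
ft_force: [-0.1, -1.6, -1.4]
grip_width: 0.52
grip_force: 20.0
```

{"api": "step_arm", "payload": {
  "targets": [
    [0,0,-2.5,0,0,0,0.3],
    [0,0,-3.0,0,0,0,0.3],
    [0,0,-3.0,0,0,0,0.3],
    [0,0,-1.5,0,0,0,0.3],
    [0,0,0,0,0,0,0.3]
  ]
}}

```text
time: 6.03
position: [0.4812, -0.0857, 0.0807]
tool_rot: [0.051, -3.134, -0.001]
ft_force: [-0.1, -0.5, -0.6]
grip_width: 0.519
grip_force: 20.0
```

{"api": "step_arm", "payload": {
  "targets": [
    [0,0,-0.6,0,0,0,0.3],
    [0,0,-0.4,0,0,0,0.3],
    [0,0,-0.2,0,0,0,0.3],
    [0,0,0,0,0,0,0.3],
    [0,0,0,0,0,0,0.3]
  ]
}}

```text
time: 6.45
position: [0.485, -0.0862, 0.0731]
tool_rot: [-0.051, 3.14, 0.0]
ft_force: [-0.5, -0.1, -0.2]
grip_width: 0.519
grip_force: 20.0
```

{"api": "step_arm", "payload": {
  "targets": [
    [0,0,-0.4,0,0,0,0.3],
    [0,0,-0.3,0,0,0,0.3],
    [0,0,-0.1,0,0,0,0.3],
    [0,0,0,0,0,0,0.3],
    [0,0,0,0,0,0,0.3]
  ]
}}

```text
time: 6.87
position: [0.4842, -0.0861, 0.0642]
tool_rot: [0.051, -3.141, -0.0]
ft_force: [-0.4, 0.4, -0.4]
grip_width: 0.519
grip_force: 20.0
```

{"api": "step_arm", "payload": {
  "targets": [
    [0,0,-0.05,0,0,0,0.3],
    [0,0,-0.05,0,0,0,0.3],
    [0,0,0,0,0,0,0.3],
    [0,0,0,0,0,0,0.3],
    [0,0,0,0,0,0,0.3]
  ]
}}

```text
time: 7.28
position: [0.4844, -0.0861, 0.0634]
tool_rot: [-0.051, 3.141, 0.0]
ft_force: [0.6, -0.5, -1.0]
grip_width: 0.524
grip_force: 20.0
```

{"api": "step_arm", "payload": {
  "targets": [
    [0,0,-0.05,0,0,0,0.3],
    [0,0,-0.05,0,0,0,0.3],
    [0,0,0,0,0,0,0.3],
    [0,0,0,0,0,0,0.3],
    [0,0,0,0,0,0,0.3]
  ]
}}

```text
time: 7.7
position: [0.4843, -0.0861, 0.0623]
tool_rot: [-0.051, 3.141, 0.0]
ft_force: [-0.1, 0.6, -2.1]
grip_width: 0.515
grip_force: 20.0
```

{"api": "step_arm", "payload": {
  "targets": [
    [0,0,-0.03,0,0,0,0.3],
    [0,0,-0.03,0,0,0,0.3],
    [0,0,0,0,0,0,0.3],
    [0,0,0,0,0,0,0.3],
    [0,0,0,0,0,0,0.3]
  ]
}}

```text
time: 8.12
position: [0.4843, -0.0861, 0.0618]
tool_rot: [-0.051, 3.141, 0.0]
ft_force: [-0.3, 0.1, -1.1]
grip_width: 0.52
grip_force: 20.0
```

{"api": "step_arm", "payload": {
  "targets": [
    [0,0,-0.04,0,0,0,0.3],
    [0,0,0,0,0,0,0.3],
    [0,0,0,0,0,0,0.3],
    [0,0,0,0,0,0,0.3],
    [0,0,0,0,0,0,0.3]
  ]
}}

```text
time: 8.53
position: [0.4844, -0.0861, 0.0615]
tool_rot: [-0.051, 3.141, 0.0]
ft_force: [-0.0, 0.6, 1.0]
grip_width: 0.517
grip_force: 20.0
```

{"api": "step_arm", "payload": {
  "targets": [
    [0,0,-0.04,0,0,0,0.3],
    [0,0,0,0,0,0,0.3],
    [0,0,0,0,0,0,0.3],
    [0,0,0,0,0,0,0.3],
    [0,0,0,0,0,0,0.3]
  ]
}}

```text
time: 8.95
position: [0.4844, -0.0861, 0.0615]
tool_rot: [-0.051, 3.141, 0.0]
ft_force: [-2.1, 1.4, 5.6]
grip_width: 0.52
grip_force: 20.0
```

{"api": "step_arm", "payload": {
  "targets": [
    [0,0,0.04,0,0,0,0.3],
    [0,0,0,0,0,0,0.55],
    [0,0,0,0,0,0,0.6],
    [0,0,0,0,0,0,0.7],
    [0,0,0,0,0,0,0.8]
  ]
}}

```text
time: 9.37
position: [0.4844, -0.0861, 0.0612]
tool_rot: [-0.051, 3.141, 0.0]
ft_force: [0.2, -0.1, -0.3]
grip_width: 0.676
grip_force: 0.0
```

{"api": "step_arm", "payload": {
  "targets": [
    [0,0,0,0,0,0,0.85],
    [0,0,0,0,0,0,0.85],
    [0,0,1.0,0,0,0,0.85],
    [0,0,2.0,0,0,0,0.85],
    [0,0,3.0,0,0,0,0.85]
  ]
}}

```text
time: 9.78
position: [0.4823, -0.086, 0.1204]
tool_rot: [0.051, -3.136, -0.0]
ft_force: [0.7, -0.1, -0.4]
grip_width: 0.848
grip_force: 0.0
```

{"api": "step_arm", "payload": {
  "targets": [
    [0,0,4.0,0,0,0,0.85],
    [0,0,4.0,0,0,0,0.85],
    [0,0,4.0,0,0,0,0.85],
    [0,0,1.5,0,0,0,0.85],
    [0,0,0,0,0,0,0.85]
  ]
}}

```text
time: 10.2
position: [0.4869, -0.0866, 0.2623]
tool_rot: [-0.05, 3.131, -0.0]
ft_force: [1.7, 0.3, 0.0]
grip_width: 0.85
grip_force: 0.0
```

{"api": "step_arm", "payload": {
  "targets": [
    [3.0,-1.2,0.8,0,0,0,0.6],
    [3.0,-1.2,0.8,0,0,0,0.6],
    [3.0,-1.2,0.8,0,0,0,0.6],
    [3.0,-1.2,0.8,0,0,0,0.6],
    [3.0,-1.2,0.8,0,0,0,0.6]
  ]
}}

```text
time: 10.62
position: [0.6351, -0.1464, 0.296]
tool_rot: [0.052, -3.14, -0.001]
ft_force: [0.6, 0.0, 0.7]
grip_width: 0.622
grip_force: 0.0
```

{"api": "step_arm", "payload": {
  "targets": [
    [3.0,-1.2,0,0,0,0,0.6],
    [0,0,0,0,0,0,0.6],
    [0,0,0,0,0,0,0.6],
    [0,0,0,0,0,0,0.6],
    [0,0,0,0,0,0,0.6]
  ]
}}

```text
time: 11.03
position: [0.6635, -0.1578, 0.2966]
tool_rot: [0.051, -3.141, -0.001]
ft_force: [-0.3, -0.3, 0.5]
grip_width: 0.601
grip_force: 0.0
```

{"api": "step_arm", "payload": {
  "targets": [
    [0,0,0,0,0,0,0.6],
    [0,0,0,0,0,0,0.6],
    [0,0,0,0,0,0,0.6],
    [0,0,0,0,0,0,0.6],
    [0,0,0,0,0,0,0.6]
  ]
}}

```text
time: 11.45
position: [0.6642, -0.1579, 0.2967]
tool_rot: [-0.051, 3.141, 0.0]
ft_force: [0.1, -0.3, 0.4]
grip_width: 0.601
grip_force: 0.0
```

Run:
```python
from h import *
grab('wrist','w3'); s=ctrl.get_state();print(s['position'],R.from_rotvec(s['tool_rot']).as_matrix()[:,1],s['joint_positions'])
```

```text
[ 0.66422342 -0.15798798  0.29662386] [-3.25706496e-02  9.99469419e-01  1.83681010e-04] [-0.068809    0.3818971   0.37300889  1.2517221  -0.1366537   1.53195742
  1.88818047]
```

View pics/w3.png

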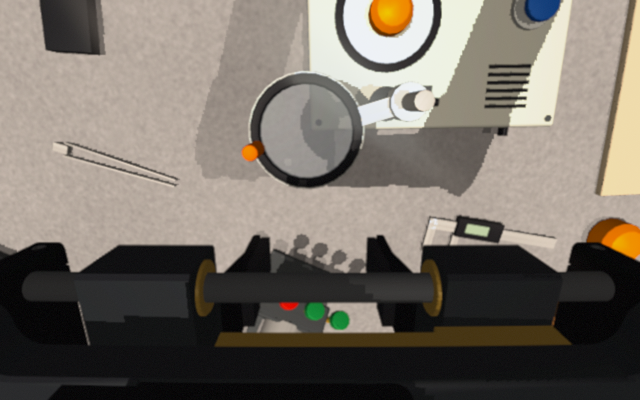

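The glass stands upright in the window at (391,13), near its centre. The knob is at (251,152), the analyser disc at (306,129) and the column top near (425,100).

Run:
```python
from h import *
np.set_printoptions(precision=4,suppress=True)
f=np.load('pics/w3.npz');hsv=cv2.cvtColor(f['im'],cv2.COLOR_RGB2HSV)
m=cv2.inRange(hsv,(5,140,80),(25,255,255));n,l,st,c=cv2.connectedComponentsWithStats(m)
for i in range(1,n):
    if 60<st[i,4] and c[i][1]<200: print(st[i],c[i],world('wrist','w3',c[i],.19),world('wrist','w3',c[i]))
k=world('wrist','w3',(251,152),.195)[0];C=world('wrist','w3',(425,100),.205)[0];D=world('wrist','w3',(306,129),.155)[0]
print('col',C,world('wrist','w3',(425,100)),'disc',D)
C0=np.array([.579,-.0815]);th=.05
for q in (k,D):
    d=q[:2]-C0;print(q,np.linalg.norm(d),np.arctan2(-d[1],-d[0])-th, 'vsC',np.linalg.norm(q[:2]-C[:2]))
```

```text
[ 369    0   44   36 1321] [390.1249  15.6139] [[ 0.5185 -0.1089  0.19  ]] [[ 0.4921 -0.0892  0.0877]]
[242 141  22  20 316] [252.2753 150.6297] [[ 0.6225 -0.2137  0.19  ]] [[ 0.6219 -0.2127  0.195 ]]
col [ 0.5784 -0.0804  0.205 ] [[ 0.5784 -0.0802  0.2043]] disc [ 0.6057 -0.1709  0.155 ]
[ 0.623  -0.2138  0.195 ] 0.1394082018583547 1.84195349953462 vsC 0.1405999482801953
[ 0.6057 -0.1709  0.155 ] 0.09328490950100125 1.8108075098596714 vsC 0.0944688360493061
```

{"api": "step_arm", "payload": {
  "targets": [
    [-1.4,-1.8,-1.0,0,0,0,0.6],
    [-1.4,-1.8,-2.0,0,0,0,0.6],
    [-1.4,-1.95,-3.0,0,0,0,0.6],
    [0,0,-3.0,0,0,0,0.6],
    [0,0,-1.5,0,0,0,0.6]
  ]
}}

```text
time: 11.92
position: [0.6194, -0.2155, 0.1879]
tool_rot: [0.045, -3.137, -0.001]
ft_force: [0.7, 0.6, -0.9]
grip_width: 0.602
grip_force: 0.0
```

{"api": "step_arm", "payload": {
  "targets": [
    [0,0,-1.5,0,0,0,0.6],
    [0,0,-1.0,0,0,0,0.6],
    [0,0,0,0,0,0,0.6],
    [0,0,0,0,0,0,0.6],
    [0,0,0,0,0,0,0.6]
  ]
}}

```text
time: 12.33
position: [0.6231, -0.2138, 0.1676]
tool_rot: [-0.051, 3.139, -0.001]
ft_force: [-0.3, 0.4, 0.1]
grip_width: 0.599
grip_force: 0.0
```

Run:
```python
import numpy as np
from h import ctrl
print(ctrl.get_state()['position'])
C=np.array([.5786,-.0806]);t=np.radians(np.linspace(-71.7,-177.1,21));P=C+.142*np.c_[np.cos(t),np.sin(t)]
print(np.round(P[[0,5,10,15,20]],4));print(np.round(np.diff(P,axis=0)*100,2).tolist())
```

```text
[ 0.62311466 -0.21381297  0.16761121]
[[ 0.6232 -0.2154]
 [ 0.5587 -0.2212]
 [ 0.4984 -0.1978]
 [ 0.4547 -0.15  ]
 [ 0.4368 -0.0878]]
[[-1.26, -0.35], [-1.28, -0.24], [-1.3, -0.12], [-1.31, 0.0], [-1.3, 0.12], [-1.28, 0.24], [-1.26, 0.36], [-1.22, 0.47], [-1.17, 0.58], [-1.11, 0.69], [-1.04, 0.79], [-0.97, 0.88], [-0.88, 0.96], [-0.79, 1.04], [-0.69, 1.11], [-0.58, 1.17], [-0.48, 1.22], [-0.36, 1.25], [-0.24, 1.28], [-0.13, 1.3]]
```

{"api": "step_arm", "payload": {
  "targets": [
    [0,0,-0.2,0,0,0,0.3],
    [0,0,0,0,0,0,0.1],
    [0,0,0,0,0,0,0.1],
    [0,0,0,0,0,0,0.1],
    [0,0,0,0,0,0,0.1]
  ],
  "force": 8
}}

```text
time: 12.75
position: [0.6225, -0.2136, 0.1646]
tool_rot: [-0.051, 3.141, 0.0]
ft_force: [-0.2, 0.1, 0.4]
grip_width: 0.301
grip_force: 0.0
```

{"api": "step_arm", "payload": {
  "targets": [
    [0,0,0,0,0,0,0.1],
    [0,0,0,0,0,0,0.1],
    [0,0,0,0,0,0,0.1],
    [0,0,0,0,0,0,0.1],
    [0,0,0,0,0,0,0.1]
  ]
}}

```text
time: 13.17
position: [0.6225, -0.2153, 0.1645]
tool_rot: [-0.049, 3.14, -0.003]
ft_force: [1.1, -4.9, -1.2]
grip_width: 0.16
grip_force: 8.0
```

{"api": "step_arm", "payload": {
  "targets": [
    [-1.2,-0.55,0,0,0,0,0.1],
    [-1.28,-0.24,0,0,0,0,0.1],
    [-1.3,-0.12,0,0,0,0,0.1],
    [-1.31,0,0,0,0,0,0.1],
    [-1.3,0.12,0,0,0,0,0.1]
  ]
}}

```text
time: 13.58
position: [0.5578, -0.2218, 0.1644]
tool_rot: [-0.05, 3.141, -0.0]
ft_force: [1.1, -2.7, -0.4]
grip_width: 0.157
grip_force: 8.0
```

Run:
```python
from h import *
s=ctrl.get_state();print(s['position'],s['ft_force'])
```

```text
[ 0.55782648 -0.22184011  0.16437629] [ 1.05139361 -2.69876235 -0.40272222]
```

{"api": "step_arm", "payload": {
  "targets": [
    [-1.28,0.2,0,0,0,0,0.1],
    [-1.26,0.34,0,0,0,0,0.1],
    [-1.22,0.45,0,0,0,0,0.1],
    [-1.17,0.58,0,0,0,0,0.1],
    [-1.11,0.69,0,0,0,0,0.1]
  ]
}}

```text
time: 14.0
position: [0.4959, -0.201, 0.1643]
tool_rot: [0.047, -3.139, 0.004]
ft_force: [-3.0, -6.5, 0.9]
grip_width: 0.155
grip_force: 8.0
```

{"api": "step_arm", "payload": {
  "targets": [
    [-1.04,0.79,0,0,0,0,0.1],
    [-0.97,0.88,0,0,0,0,0.1],
    [-0.88,0.96,0,0,0,0,0.1],
    [-0.79,1.04,0,0,0,0,0.1],
    [-0.69,1.11,0,0,0,0,0.1]
  ]
}}

```text
time: 14.42
position: [0.4495, -0.1541, 0.164]
tool_rot: [0.045, -3.133, 0.004]
ft_force: [-8.5, -7.2, 4.2]
grip_width: 0.153
grip_force: 8.0
```

{"api": "step_arm", "payload": {
  "targets": [
    [-0.58,1.17,0,0,0,0,0.1],
    [-0.48,1.22,0,0,0,0,0.1],
    [-0.36,1.25,0,0,0,0,0.1],
    [-0.24,0.8,0,0,0,0,0.1],
    [0,0,0,0,0,0,0.1]
  ]
}}

```text
time: 14.83
position: [0.434, -0.1045, 0.1638]
tool_rot: [0.054, -3.134, -0.004]
ft_force: [-7.2, -1.1, 3.6]
grip_width: 0.158
grip_force: 8.0
```

{"api": "step_arm", "payload": {
  "targets": [
    [-0.2,0.5,0,0,0,0,0.1],
    [-0.1,0.5,0,0,0,0,0.1],
    [0,0.3,0,0,0,0,0.1],
    [0,0,0,0,0,0,0.1],
    [0,0,0,0,0,0,0.1]
  ]
}}

```text
time: 15.25
position: [0.433, -0.0927, 0.1639]
tool_rot: [0.052, -3.137, -0.002]
ft_force: [-6.4, -1.0, 1.7]
grip_width: 0.157
grip_force: 8.0
```

{"api": "step_arm", "payload": {
  "targets": [
    [0,0.2,0,0,0,0,0.1],
    [0,0.2,0,0,0,0,0.1],
    [0,0,0,0,0,0,0.1],
    [0,0,0,0,0,0,0.1],
    [0,0,0,0,0,0,0.1]
  ]
}}

```text
time: 15.67
position: [0.433, -0.0889, 0.1639]
tool_rot: [0.051, -3.137, -0.002]
ft_force: [-6.5, -1.2, 1.9]
grip_width: 0.156
grip_force: 8.0
```

{"api": "step_arm", "payload": {
  "targets": [
    [0,0.15,0,0,0,0,0.1],
    [0,0.1,0,0,0,0,0.1],
    [0,0,0,0,0,0,0.1],
    [0,0,0,0,0,0,0.1],
    [0,0,0,0,0,0,0.1]
  ]
}}

```text
time: 16.08
position: [0.433, -0.0884, 0.1639]
tool_rot: [0.05, -3.137, 0.002]
ft_force: [-6.1, -4.9, 0.2]
grip_width: 0.159
grip_force: 8.0
```

{"api": "step_arm", "payload": {
  "targets": [
    [0,0.1,0,0,0,0,0.1],
    [0,0.1,0,0,0,0,0.1],
    [0,0,0,0,0,0,0.1],
    [0,0,0,0,0,0,0.1],
    [0,0,0,0,0,0,0.1]
  ]
}}

```text
time: 16.5
position: [0.433, -0.0884, 0.1639]
tool_rot: [0.048, -3.137, 0.006]
ft_force: [-5.5, -8.1, 0.5]
grip_width: 0.157
grip_force: 8.0
```

{"api": "step_arm", "payload": {
  "targets": [
    [0,0,0,0,0,0,0.3],
    [0,0,0,0,0,0,0.45],
    [0,0,0,0,0,0,0.5],
    [0,0,0,0,0,0,0.5],
    [0,0,0,0,0,0,0.5]
  ]
}}

```text
time: 16.92
position: [0.4354, -0.0845, 0.1647]
tool_rot: [-0.053, 3.14, 0.001]
ft_force: [0.9, 0.1, 0.6]
grip_width: 0.442
grip_force: 0.0
```

{"api": "step_arm", "payload": {
  "targets": [
    [0,0,1.0,0,0,0,0.5],
    [0,0,2.0,0,0,0,0.5],
    [0,0,3.0,0,0,0,0.5],
    [0,0,3.0,0,0,0,0.5],
    [0.2,1.0,1.0,0,0,-6,0.4]
  ]
}}

```text
time: 17.33
position: [0.4386, -0.0769, 0.2698]
tool_rot: [0.118, 3.132, -0.001]
ft_force: [1.4, -0.3, -0.5]
grip_width: 0.472
grip_force: 0.0
```

{"api": "step_arm", "payload": {
  "targets": [
    [0.5,2.0,0,0,0,-7,0.2],
    [0.5,2.0,0,0,0,-7,0],
    [0.5,2.0,0,0,0,-7,0],
    [0.5,2.0,0,0,0,-7,0],
    [0.5,2.0,0,0,0,-7,0]
  ]
}}

```text
time: 17.75
position: [0.4621, 0.0262, 0.2654]
tool_rot: [1.06, 2.956, 0.001]
ft_force: [0.9, 0.5, 0.7]
grip_width: 0.129
grip_force: 0.0
```

{"api": "step_arm", "payload": {
  "targets": [
    [0.5,2.0,0,0,0,-7,0],
    [0.5,2.0,0,0,0,-7,0],
    [0,0.8,0,0,0,-7,0],
    [0,0,0,0,0,-7,0],
    [0,0,0,0,0,-7,0]
  ]
}}

```text
time: 18.17
position: [0.4719, 0.0742, 0.2651]
tool_rot: [1.898, 2.503, 0.001]
ft_force: [0.8, -0.1, -0.5]
grip_width: 0.007
grip_force: 0.0
```

{"api": "step_arm", "payload": {
  "targets": [
    [0,0,0,0,0,-7,0],
    [0,0,0,0,0,-7,0],
    [0,0,0,0,0,0,0],
    [0,0,0,0,0,0,0],
    [0,0,0,0,0,0,0]
  ]
}}

```text
time: 18.58
position: [0.4718, 0.0729, 0.2648]
tool_rot: [2.181, 2.26, 0.001]
ft_force: [-0.0, -1.0, 0.2]
grip_width: 0.006
grip_force: 0.0
```

Run:
```python
from h import *
np.set_printoptions(precision=4,suppress=True)
s=ctrl.get_state();print(s['position'],R.from_rotvec(s['tool_rot']).as_matrix(),s['joint_positions'],s['ft_force'],s['grip_width'])
grab('wrist','w4')
```

```text
[0.4718 0.0729 0.2648] [[-0.0356  0.9994  0.0006]
 [ 0.9994  0.0356  0.0001]
 [ 0.0001  0.0006 -1.    ]] [-0.2136 -0.0641  0.0044  1.7971  0.0003  1.4079 -0.1737] [-0.0116 -0.955   0.1819] 0.006331434416926893
```

View pics/w4.png

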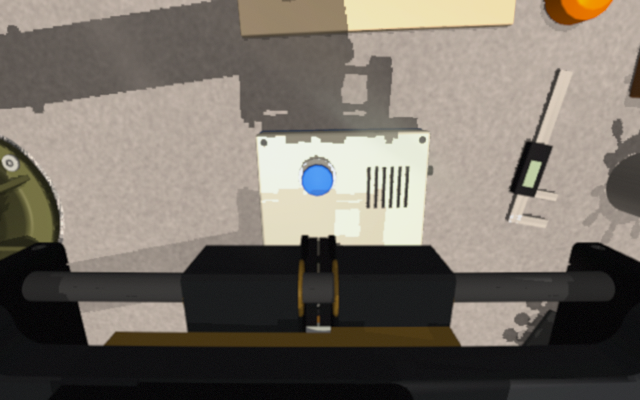

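The wrist view shows the button at (317,180), with the analyser hidden behind the gripper. I'll check the analyser in the fixed cameras.

Run:
```python
from h import *
np.set_printoptions(precision=4,suppress=True)
f=np.load('pics/w4.npz');hsv=cv2.cvtColor(f['im'],cv2.COLOR_RGB2HSV)
m=cv2.inRange(hsv,(100,90,100),(125,255,255));n,l,st,c=cv2.connectedComponentsWithStats(m)
i=1+np.argmax(st[1:,4]);print('button',st[i],c[i],world('wrist','w4',c[i],.079),world('wrist','w4',c[i]))
grab('scene','s1');grab('top','t1')
a=cv2.imread('pics/s1.png')[140:260,220:400];b=cv2.imread('pics/t1.png')[180:270,260:395]
a=cv2.resize(a,(780,520)[:2],interpolation=cv2.INTER_CUBIC)
cv2.imwrite('pics/c1.png',np.hstack([cv2.resize(a,(420,280)),cv2.resize(b,(378,280),interpolation=cv2.INTER_CUBIC)]))
```

```text
button [302 165  31  31 764] [316.9398 179.5982] [[0.47   0.0743 0.079 ]] [[0.47   0.0745 0.0802]]
```

View pics/c1.png

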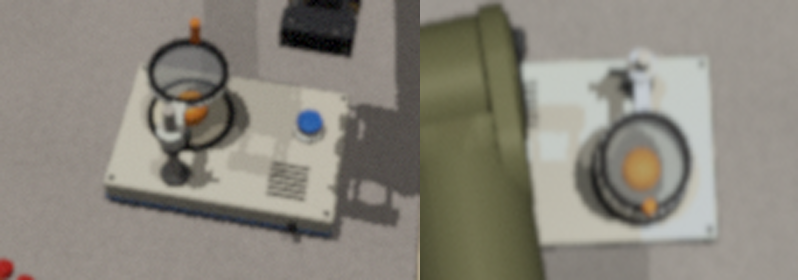

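The crops show the analyser over the window with the glass beneath it. The knob is at crop (650,207), which is about top pixel (342,246.5). I'll check the angle against the stop.

Run:
```python
from h import *
np.set_printoptions(precision=4,suppress=True)
f=np.load('pics/t1.npz');hsv=cv2.cvtColor(f['im'],cv2.COLOR_RGB2HSV)
m=cv2.inRange(hsv,(5,110,80),(25,255,255));n,l,st,c=cv2.connectedComponentsWithStats(m)
for i in range(1,n):
    if 325<c[i][0]<360 and 220<c[i][1]<260: print(st[i],c[i],world('top','t1',c[i],.19))
f=np.load('pics/s1.npz');hsv=cv2.cvtColor(f['im'],cv2.COLOR_RGB2HSV)
m=cv2.inRange(hsv,(5,110,80),(25,255,255));n,l,st,c=cv2.connectedComponentsWithStats(m)
for i in range(1,n):
    if 280<c[i][0]<330 and 130<c[i][1]<200: print(st[i],c[i],world('scene','s1',c[i],.18),world('scene','s1',c[i]))
```

```text
[333 228  12  13 124] [338.5565 233.9274] [[ 0.4732 -0.079   0.19  ]]
[339 244   6   5  20] [341.3  246.15] [[ 0.4369 -0.0875  0.19  ]]
[302 148   4  10  33] [303.1818 152.4242] [[ 0.4406 -0.0878  0.18  ]] [[ 0.4435 -0.0869  0.1838]]
[297 179   9   4  28] [300.9643 180.6786] [[ 0.5396 -0.0674  0.18  ]] [[ 0.523  -0.073   0.1549]]
[299 186  10   8  63] [303.3968 189.2381] [[ 0.5656 -0.0533  0.18  ]] [[ 0.5035 -0.0737  0.0814]]
```

{"api": "step_arm", "payload": {
  "targets": [
    [-0.2,0.1,-3.0,0,0,0,0],
    [0,0,-4.0,0,0,0,0],
    [0,0,-4.0,0,0,0,0],
    [0,0,-3.5,0,0,0,0],
    [0,0,-1.5,0,0,0,0]
  ]
}}

```text
time: 19.15
position: [0.4664, 0.0731, 0.0996]
tool_rot: [-2.181, -2.256, 0.009]
ft_force: [-1.2, 0.4, 0.0]
grip_width: 0.006
grip_force: 0.0
```

{"api": "step_arm", "payload": {
  "targets": [
    [0,0,-0.8,0,0,0,0],
    [0,0,-0.4,0,0,0,0],
    [0,0,0,0,0,0,0],
    [0,0,0,0,0,0,0],
    [0,0,0,0,0,0,0]
  ]
}}

```text
time: 19.57
position: [0.4711, 0.0741, 0.094]
tool_rot: [2.184, 2.256, 0.004]
ft_force: [1.1, 0.0, -0.2]
grip_width: 0.006
grip_force: 0.0
```

{"api": "step_arm", "payload": {
  "targets": [
    [0,0,-0.5,0,0,0,0],
    [0,0,-0.5,0,0,0,0],
    [0,0,-0.3,0,0,0,0],
    [0,0,0,0,0,0,0],
    [0,0,0,0,0,0,0]
  ]
}}

```text
time: 19.98
position: [0.4702, 0.0739, 0.0798]
tool_rot: [2.185, 2.257, 0.001]
ft_force: [0.1, 0.4, 4.1]
grip_width: 0.003
grip_force: 1.8
```

{"api": "step_arm", "payload": {
  "targets": [
    [0,0,-0.2,0,0,0,0],
    [0,0,-0.2,0,0,0,0],
    [0,0,-0.1,0,0,0,0],
    [0,0,0,0,0,0,0],
    [0,0,0,0,0,0,0]
  ]
}}

```text
time: 20.4
position: [0.4702, 0.0739, 0.0747]
tool_rot: [2.185, 2.257, 0.001]
ft_force: [-1.4, 0.1, 6.3]
grip_width: 0.003
grip_force: 3.0
```

{"api": "step_arm", "payload": {
  "targets": [
    [0,0,-0.1,0,0,0,0],
    [0,0,-0.1,0,0,0,0],
    [0,0,0,0,0,0,0],
    [0,0,0,0,0,0,0],
    [0,0,0,0,0,0,0]
  ]
}}

```text
time: 20.82
position: [0.4702, 0.0739, 0.0729]
tool_rot: [2.185, 2.257, 0.001]
ft_force: [-0.0, -0.9, 6.1]
grip_width: 0.007
grip_force: 3.4
```

{"api": "step_arm", "payload": {
  "targets": [
    [0,0,-0.05,0,0,0,0],
    [0,0,0,0,0,0,0],
    [0,0,0,0,0,0,0],
    [0,0,0,0,0,0,0],
    [0,0,0,0,0,0,0]
  ]
}}

```text
time: 21.23
position: [0.4702, 0.0739, 0.0724]
tool_rot: [2.185, 2.257, 0.001]
ft_force: [-0.8, 0.7, 7.2]
grip_width: 0.004
grip_force: 3.5
```

{"api": "step_arm", "payload": {
  "targets": [
    [0,0,-0.04,0,0,0,0],
    [0,0,0,0,0,0,0],
    [0,0,0,0,0,0,0],
    [0,0,0,0,0,0,0],
    [0,0,0,0,0,0,0]
  ]
}}

```text
time: 21.65
position: [0.4702, 0.0739, 0.0724]
tool_rot: [2.185, 2.257, 0.001]
ft_force: [-2.4, -0.6, 9.3]
grip_width: 0.006
grip_force: 4.8
```

{"api": "step_arm", "payload": {
  "targets": [
    [0,0,-0.03,0,0,0,0],
    [0,0,0,0,0,0,0],
    [0,0,0,0,0,0,0],
    [0,0,0,0,0,0,0],
    [0,0,0,0,0,0,0]
  ]
}}

```text
time: 22.07
position: [0.4702, 0.0739, 0.0724]
tool_rot: [2.185, 2.257, 0.001]
ft_force: [-2.8, -1.7, 11.0]
grip_width: -0.0
grip_force: 5.7
```

Run:
```python
from h import *
np.set_printoptions(precision=4,suppress=True)
F=[]
for i in range(4): grab('scene','s2');F.append(ctrl.get_state()['ft_force'])
print(np.mean(F,0))
cv2.imwrite('pics/c2.png',cv2.resize(cv2.imread('pics/s2.png')[100:280,200:470],(780,520),interpolation=cv2.INTER_CUBIC))
f=np.load('pics/s2.npz');hsv=cv2.cvtColor(f['im'],cv2.COLOR_RGB2HSV)
m=cv2.inRange(hsv,(5,110,80),(25,255,255));n,l,st,c=cv2.connectedComponentsWithStats(m)
for i in range(1,n):
    if 280<c[i][0]<330 and 130<c[i][1]<200: print(st[i],c[i],world('scene','s2',c[i],.18))
```

```text
[-2.8912 -0.0776 11.5244]
[302 148   4  10  33] [303.1818 152.4242] [[ 0.4406 -0.0878  0.18  ]]
[297 179   9   4  27] [300.8889 180.6296] [[ 0.5395 -0.0676  0.18  ]]
[299 186  10   8  63] [303.3968 189.2381] [[ 0.5656 -0.0533  0.18  ]]
```

View pics/c2.png

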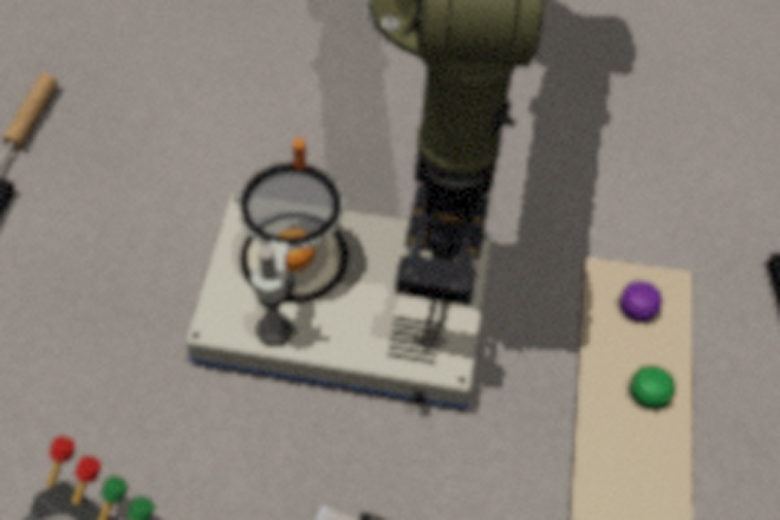

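The glass stands under the analyser, the knob has not moved (303,152), and the gripper is on the button. The push is 11.5 N, so I'll ease it slightly.

{"api": "step_arm", "payload": {
  "targets": [
    [0,0,0.02,0,0,0,0],
    [0,0,0,0,0,0,0],
    [0,0,0,0,0,0,0],
    [0,0,0,0,0,0,0],
    [0,0,0,0,0,0,0]
  ]
}}

```text
time: 22.68
position: [0.4702, 0.0739, 0.0724]
tool_rot: [2.185, 2.257, 0.001]
ft_force: [-2.8, -0.6, 9.6]
grip_width: 0.004
grip_force: 5.1
```

```bash
python3 -c "
from bench import ctrl
print(ctrl.close_job())"
```

```text
the job is handed in; nothing more can be done
None
```

I handed the job in at about 23 s with the amber glass in the middle of the window, the analyser over it on its stop, and the lamp button held right down at about 10 N; no verdict was returned.

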